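Fit the spring-held retaining bar across a lunch-box carrier

ROBOT

A 6-joint arm with a two-finger parallel gripper is mounted at the origin on the work surface. World frame = base frame: x ahead of the robot, y to its left, z up, the work surface at z = 0. Lengths are in mm, angles in degrees, forces in N, time in s.
With the tool pointing down it reaches from about 350 to 850 mm from the base axis. Payload 8.1 kg.
Tool frame: the origin (TCP) lies on the centre line of the jaws, within the pads' length; the fingertips stand 19 mm ahead of it and the grasp point (between the pads) is the TCP (r.tip_reach is the z of the fingertips in the tool frame, in mm); z points along the fingers, y is the line along which they close (so a half turn about z gives the same grasp; the last joint's range is limited). The gripper opens to 85 mm and grips with 20 to 120 N. Pads are 22 mm wide; open, the fingers measure 114 mm over their backs; the gripper's body (76 mm by 85 mm) begins 54 mm behind the grasp point. The pads swing forward as they close: fully open they stand 13 mm farther back than shut.
Start: joints at [-74.507, 7.471, 85.268, -0, 87.261, -4.893], TCP at [209.024, -562.418, 250.292] pointing down, gripper open.
Joint ranges: [-169.43, 169.43], [-51.17, 129.36], [1.28, 143.12], [-76.62, 256.62], [0, 156.53], [-152.29, 152.29]. Speed limits (degrees/s): [136.94, 136.94, 159.86, 180, 180, 180].

INTERFACE

Orientations are given as [roll, pitch, yaw] about the fixed x, y, z axes, in that order (R = Rz(yaw) Ry(pitch) Rx(roll)).
In Python, from bench import r gives the robot as it stands. The module is installed in compiled form; this text tells all that it offers.
- The arm moves only by the shell command python3 -m handwheel 'ROWS' [FORCE]. ROWS is JSON, a list of rows, each a list of 7 numbers: the shift along the tool's x, y, z in m, then the turn, a rotation vector about the tool's x, y, z in degrees, then the finger opening in m, from 0 to 0.0854. In form: [[tx, ty, tz, ax, ay, az, claw], ...]. A call has 1 to 8 rows; each row shifts and turns the commanded pose from where the row before left it, along the tool's axes as they then stand; what a row does not reach is not made up. A row lasts 1/12 s, in which the tool goes at most 41.7 mm and 7.16 degrees, less where a joint would pass 70% of its speed; a pose out of reach is approached as far as the arm can. A call with a gripper value outside its range is refused whole. The fingers move at their own pace and stop on an object; FORCE is the grip in N (left out, the last holds). Time passes only in rows, so rows that do not move let the fingers close. It gives the time, the measured TCP pose, the force, the opening and the grip force at its end, in the units of the state.
- r.sense(): the state, without advancing time (a new reading comes with each control period).
- r.snapshot(name): name is "scene" or "top" or "wrist"; returns (picture, depth): 480x640x3 uint8, blue, green, red; 480x640 float32, mm along the optical axis (not along the pixel's ray), 0 where there is no reading.
- r.calibration(name): a dict with "vfov" (degrees; the focal length in pixels is half the picture's height over the tangent of half this angle, whatever the lens; pixels are square), "cx", "cy" (the principal point, pixels), "dist" ([k1, k2, p1, p2, k3] as OpenCV has them; the pictures are not rectified), "rvec" (rotation vector, rad) and "tvec" (3), from world to camera coordinates, as OpenCV has them; the wrist camera has in their place "tool_from_camera" (4x4, takes a point from camera to tool coordinates, whose origin is the TCP and whose axes are the flange's). Camera axes: x right, y down, z forward; pixel columns grow to the right and rows downward; lengths in mm; the calibration is good to about 2 mm. A picture is of the moment at which its call begins: read the wrist's pose just before it. calibration takes no time and is no camera call.
- r.hand_in(): hands the job in; it is judged then, once.
The state is a dict: "time": time; "joint_pos": joint angles; "qd": joint speeds; "joint_efforts": joint torques, N m; "tool_pos": TCP position; "tcp_rot": TCP orientation; "ft_force": force on the tool from outside, world axes, zero at the start; "wrist_torque": the same for the moment, N m; "finger_gap": finger opening in mm; "grip_force": force on a finger pad.
Only numpy, scipy, OpenCV 4.12 (cv2) and the standard library are available. Lean on these libraries where they do the work, as an engineer would, in place of code of your own. Each camera call takes 0.05 s, during which the arm holds its last target. There are 200 camera calls.

TASK

Secure the two lunch boxes for transport: take the longer of the two handled bars and fit it across the carrier, handle up, one end tucked under the keeper's roof against its spring plunger and the other end dropped down in front of the end wall of the open rest, so that it lies flat and fully home on both supports and the spring holds it there. Let go of it. Leave the boxes, the shorter bar, the bowl and the mug where they are.

Things in the scene. Friction and masses are not known exactly. Their poses are not given: they have to be found in the camera images.
- long_bar: The longer bar: flat aluminium, 200 mm long (its y) x 28 wide (x) x 12 thick, ends alike and square, about 0.2 kg. Mid-length a wooden handle 70 mm long (y) x 18 wide (x), 34 tall, its top 46 mm above the bar's underside. Origin: centre of the underside; z up. Lies handle up on a white board 10 mm thick; which bar is nearer the robot varies. Only this one fits the carrier.
- short_bar: A bar for a smaller carrier: the same section and handle, but only 150 mm long. Lies on the same board about 120 mm from the longer bar. To be left alone.
- carrier: Fixed aluminium tray 160 (its x) x 272 mm (its y), any yaw, a bracket at each y end. Origin: centre of its underside, on the table; z up. Each bracket has a flat ledge 75 mm above the table for a bar end, between side cheeks 36 mm apart, centred on x = 0. Keeper bracket (roofed) at +y, open rest at -y. Fitted, the bar's origin is at (0, 0, 75) mm here; its y lies along this y, either way round.
- keeper_mouth (a point): Inner edge of the keeper's ledge, mid-width, at ledge height: carrier (0, 75, 75) mm. The ledge runs from here outwards (+y); a roof covers all of it, underside 26 mm and top 32 mm above the ledge, so the keeper is open only towards the other bracket. Axes as the carrier's.
- rest_wall (a point): Carrier (0, -100, 75) mm: foot of the end wall of the open rest, inner face, mid-width, at ledge height. The rest has no roof; its ledge runs from y = -75 to -100 mm of the carrier, and the end wall and the cheeks stand 18 mm above it. The bar's free end must come over the wall from above and be lowered, the other end already under the roof.
- lunch_box1: White lidded lunch box 112 x 68 x 58 mm standing in the carrier between the brackets, on the keeper's side; its top is 64 mm above the table, 11 mm below the ledges. Origin: centre of the underside.
- lunch_box2: The same kind of box, on the open rest's side.
- bowl: Dark wooden bowl, 120 mm across, 60 mm high, on the table's far side. Origin: centre of the underside.
- mug: White mug, 80 mm across, 85 mm high, on the table near the robot. Origin: centre of the underside.
- plunger_rest (a point): Carrier (0, 92, 75) mm: foot of the face of the grey spring plunger filling the keeper's opening, when at rest (this point does not move with it). It can be pushed 12 mm further in (+y), then stops hard; the spring pushes back with 6 N at first plus 0.8 N per mm. From here to the end wall is 192 mm, 8 mm less than the bar, so the bar must push it in.
Not all that is in view belongs to the job. Leave any blue or pink look-alike of the long_bar alone.

How it is judged (in metres and radians):
At the end, for the whole second after the job is handed in: The longer bar lies handle up across both ledges: its origin within 6 mm across and 3 mm along of its fitted place in the carrier and 72 to 78 mm above the table, flat within 2 degrees, in line with the carrier within 5 degrees, and still (below 10 mm/s) (x of long_bar in the frame of carrier between -0.006 and 0.006 m and y of long_bar in the frame of carrier between -0.003 and 0.003 m and z of long_bar in the frame of carrier between 0.072 and 0.078 m and angle between long_bar's own z axis and vertical below 0.035 rad and angle between the y axis of long_bar and the y axis of carrier, either way round below 0.09 rad and linear speed of long_bar below 0.01 m/s); the robot touches nothing.
It fails at once if a lunch box is shifted by more than 15 mm (distance of any of lunch_box1, lunch_box2 from where it was at the start of the episode above 0.015 m).
It fails at once if the shorter bar is moved by more than 30 mm (distance of short_bar from where it was at the start of the episode above 0.03 m).
It fails at once if the bowl or the mug is moved by more than 30 mm (distance of any of bowl, mug from where it was at the start of the episode above 0.03 m).
It also fails if it takes over 51 s, if anything falls off the work surface, if the arm or the gripper's body presses on something with over 40 N, if the wrist force passes 120 N, or if a joint passes its speed limit or range.

## Working session

There is one attempt and no reset: what is moved stays moved. The work goes in short steps, Python scripts to look and compute and a shell command to move; the robot and the scene stay as the last step left them, time stands still between calls to the robot, and variables do not carry over. Pictures are saved under pics/ and viewed, at most 10 in all, crops included, and the job is handed in when it is done.

```bash
mkdir -p pics; cat > h.py <<'E'
import numpy as np, cv2
from scipy.spatial.transform import Rotation as Ro
from bench import r
def K(c):
    f=240/np.tan(np.radians(c['vfov']/2)); return np.array([[f,0,c['cx']],[0,f,c['cy']],[0,0,1.]])
def cam(name):
    """returns c, R (cam->world), origin"""
    c=r.calibration(name)
    if 'rvec' in c:
        R=cv2.Rodrigues(np.array(c['rvec'],float))[0].T; return c,R,-R@np.array(c['tvec'],float).ravel()
    s=r.sense(); T=np.array(c['tool_from_camera']); Rt=Ro.from_euler('xyz',s['tcp_rot'],degrees=True).as_matrix()
    return c,Rt@T[:3,:3],Rt@T[:3,3]+np.array(s['tool_pos'])
def rays(uv,c):
    p=cv2.undistortPoints(np.array(uv,float).reshape(-1,1,2),K(c),np.array(c['dist'],float)).reshape(-1,2)
    return np.c_[p,np.ones(len(p))]
def onplane(uv,z,C):
    c,R,o=C; d=rays(uv,c)@R.T; return o+d*((z-o[2])/d[:,2])[:,None]
def cloud(dep,C):
    c,R,o=C; v,u=np.mgrid[:480,:640]; d=rays(np.c_[u.ravel(),v.ravel()],c)*dep.reshape(-1,1)
    return (d@R.T+o).reshape(480,640,3)
E
python3 - <<'E'
from h import *
for n in ('top','scene'):
    C=cam(n); im,d=r.snapshot(n); cv2.imwrite(f'pics/{n}0.png',im); np.savez(f'{n}0.npz',im=im,d=d)
    print(n,C[2].round(),C[1][:,2].round(2))
print(r.sense())
E
```

```text
top [ 270.  114. 1281.] [ 0.21  0.01 -0.98]
scene [1044. -505. 1032.] [-0.42  0.51 -0.75]
{'time': 0.1, 'joint_pos': array([-7.45052978e+01,  7.51155778e+00,  8.53239043e+01, -1.30384267e-03,
        8.72621279e+01, -4.89349874e+00]), 'qd': array([ 0.05977464, -0.12195293, -0.10691084, -0.01951005,  0.02269268,
        0.03909766]), 'joint_efforts': array([ 4.60581705e-04, -5.70950925e+01, -5.01942050e+01, -2.50241610e-04,
        8.12622631e-03,  5.28038004e-05]), 'tool_pos': array([ 208.90979495, -561.95122678,  249.3329261 ]), 'tcp_rot': array([-1.79902655e+02, -7.02729640e-03,  2.03882583e+01]), 'ft_force': array([ 0.01421305, -0.25077476,  0.17739266]), 'wrist_torque': array([-0.05338897, -0.01659726, -0.02265286]), 'grip_force': 0.0, 'finger_gap': 85.6597276710788}
```

View pics/top0.png

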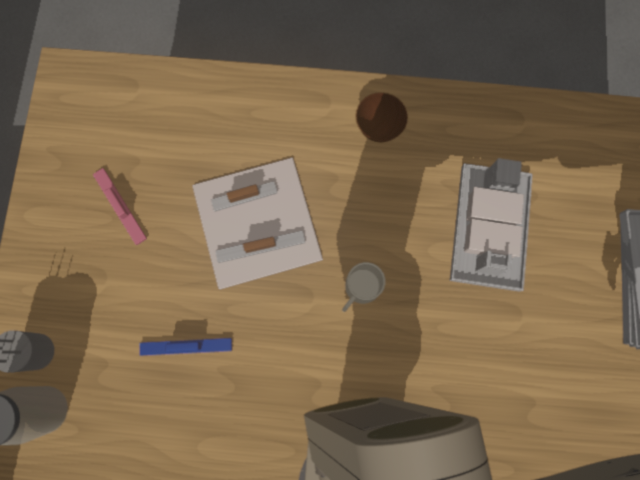

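View pics/scene0.png

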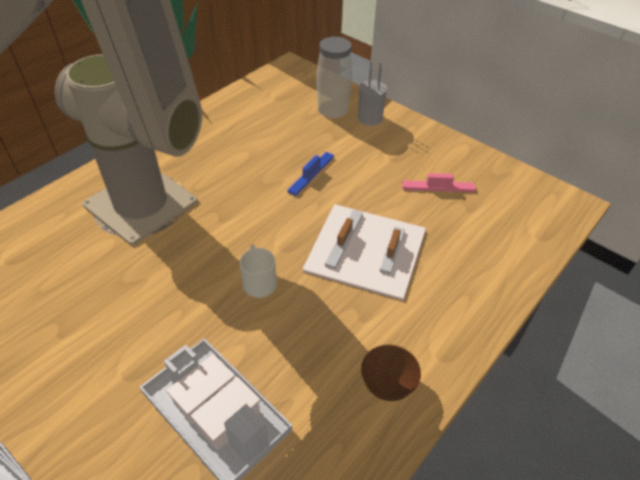

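The top view shows the long bar at about (260,245) on the board, with the short bar at (245,195). The carrier is at about (493,228), its roofed keeper on the far side at (503,173) and its open rest at (492,258). The mug at (366,282) and the bowl at (382,117) sit between the board and the carrier.

```bash
cat > m.py <<'E'
from h import *
def rect(P): 
    (c,s,a)=cv2.minAreaRect(P[:,:2].astype(np.float32)); return np.round(c,1),np.round(s,1),round(a,1)
for n in ('top','scene'):
    D=np.load(f'{n}0.npz'); C=cam(n); X=cloud(D['d'],C); im=D['im']; Z=X[...,2]; ok=D['d']>0
    hsv=cv2.cvtColor(im,cv2.COLOR_BGR2HSV)
    print(n,'table z',np.median(Z[ok&(abs(Z)<8)]))
    def comps(m,name,mn=60):
        m=cv2.morphologyEx(m.astype(np.uint8),cv2.MORPH_OPEN,np.ones((2,2)))
        N,L,S,_=cv2.connectedComponentsWithStats(m)
        for i in range(1,N):
            if S[i,4]>=mn:
                P=X[L==i]; print(name,S[i],'z',np.percentile(P[:,2],[5,50,95]).round(1),*rect(P))
    area=np.zeros(ok.shape,bool)
    if n=='top': area[150:300,180:330]=1
    else: area[200:300,300:430]=1
    comps(ok&area&(Z>5)&(Z<15),'board',500)
    comps(ok&area&(Z>16.5)&(Z<28),'bar')
    comps(ok&area&(Z>42),'handle',20)
    area[:]=0
    if n=='top': area[140:300,440:540]=1
    else: area[330:480,130:300]=1
    comps(ok&area&(Z>1),'carrier')
    comps(ok&area&(Z>100)&(Z<114),'roof')
    comps(ok&area&(Z>86)&(Z<99),'restwall',15)
    comps(ok&area&(Z>58)&(Z<69),'boxes')
E
python3 m.py; python3 - <<'E'
import cv2,numpy as np
a=cv2.imread('pics/top0.png')[145:300,430:550]; b=cv2.imread('pics/scene0.png')[330:480,130:300]
a=cv2.resize(a,None,fx=3.8,fy=3.8); b=cv2.resize(b,(int(170*1.9),int(150*1.9)))
o=np.zeros((600,800,3),np.uint8); o[:a.shape[0],:a.shape[1]]=a; o[:b.shape[0],460:460+b.shape[1]]=b
cv2.imwrite('pics/c1.png',o)
E
```

```text
top table z 0.07371404626155709
board [ 194  159  129  131 8561] z [ 5.3 10.1 15.1] [461.4 231.7] [441.1 239.5] 21.1
bar [212 183  65  29 490] z [10.1 21.4 27. ] [435.5 232.9] [393.8 147.6] 21.2
bar [217 232  89  32 799] z [10.  21.6 26.1] [387.8 232.6] [269.2 197.2] 9.1
handle [228 185  32  17 289] z [34.2 54.7 58.8] [605.9 297.5] [20.1 70.7] 27.5
handle [244 238  32  15 281] z [32.6 54.4 58.7] [493.5 250.2] [18.5 67.6] 22.1
carrier [ 450  159   83  134 8898] z [  2.4  56.9 105.4] [ 460.4 -186.7] [283.1 652.5] 55.7
roof [497 159  25  27 572] z [ 74.9 106.8 110.9] [ 523.1 -100.5] [ 71.3 659. ] 43.5
restwall [487 252  26  19 213] z [ 7.2 91.6 96. ] [408.2 -94.2] [ 52.9 496.4] 27.4
boxes [ 472  188   53   37 1467] z [57.7 63.8 68. ] [497.1 -93.5] [119.5 602.9] 36.3
boxes [ 470  220   53   38 1519] z [59.  63.6 68.3] [456.4 -97.9] [114.  552.2] 29.6
scene table z 0.6140441413990629
board [ 304  206  123   95 5888] z [ 6.  10.2 14.4] [715.3 -88.7] [ 259.4 1029.1] 24.1
bar [326 211  38  58 479] z [ 9.3 21.3 25.5] [726.5 -93.9] [  75.7 1036.5] 33.5
bar [381 244  20  30 226] z [ 8.8 21.4 25.8] [812.  -94.7] [ 34.8 942.4] 27.3
handle [338 219  16  24 194] z [31.4 53.9 58.5] [ 745.4 -105.2] [ 33.5 997.8] 34.8
handle [388 230  14  25 192] z [22.8 54.9 58. ] [604.5 313.9] [ 15.9 100.4] 21.4
carrier [  135   340   159   140 11754] z [  4.  56. 107.] [ 755.2 -308.7] [232.8 658.6] 75.2
roof [225 405  42  41 923] z [100.7 107.3 110.3] [ 841.3 -390.2] [ 71.  460.6] 51.6
restwall [166 347  32  27 256] z [82.4 92.3 95.5] [ 743.4 -383.6] [ 58.8 645.7] 62.8
restwall [251 427  16  15  46] z [78.  85.3 93.3] [ 715.6 -264.8] [35.2  2.4] 89.5
restwall [245 443   6   5  17] z [78.9 85.3 88.8] [ 713.7 -290.3] [10.9  2. ] 86.4
boxes [ 167  356   95   86 3860] z [59.4 64.4 67.6] [ 777.1 -325.2] [156.5 624.4] 70.0
```

View pics/c1.png

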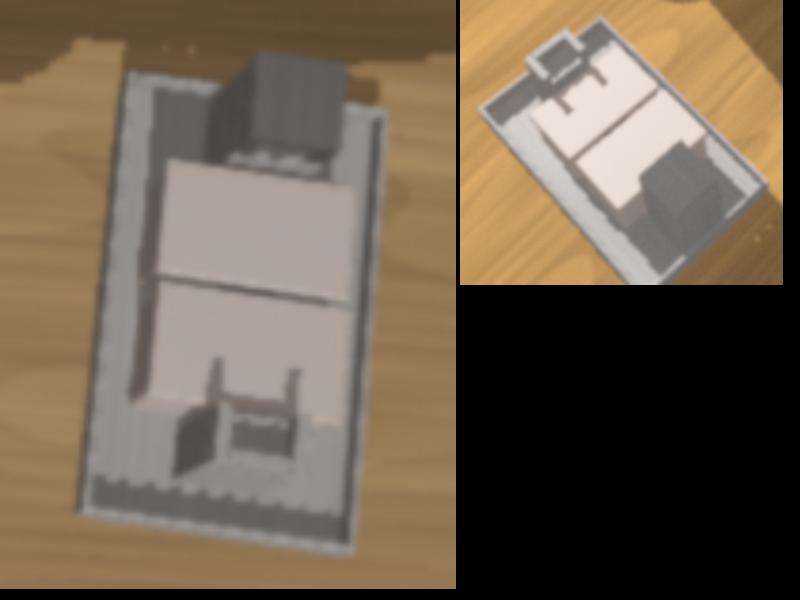

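The crop shows the keeper block and roof at the far end, and the open rest's cheeks at the near end, with the boxes between them. The depth has outliers, so I'll cast the masks onto planes of known height.

```bash
cat > m2.py <<'E'
from h import *
def fit(n,im,d,C,z,box,tol,mn,nm):
    X=cloud(cv2.medianBlur(d,5),C); Z=X[...,2]
    m=(abs(Z-z)<tol)&(d>0); a=np.zeros_like(m); a[box[1]:box[3],box[0]:box[2]]=1; m=(m&a).astype(np.uint8)
    m=cv2.morphologyEx(m,cv2.MORPH_OPEN,np.ones((3,3)))
    N,L,S,_=cv2.connectedComponentsWithStats(m)
    for i in range(1,N):
        if S[i,4]>=mn:
            v,u=np.where(L==i); P=onplane(np.c_[u,v],z,C)
            c,s,an=cv2.minAreaRect(P[:,:2].astype(np.float32))
            q=P[:,:2]-P[:,:2].mean(0); w,V=np.linalg.eigh(q.T@q); 
            print(n,nm,S[i],'c',np.round(c,1),'s',np.round(s,1),round(an,1),'mean',P[:,:2].mean(0).round(1),'axis',np.degrees(np.arctan2(V[1,1],V[0,1])).round(1))
if __name__=='__main__':
  for n,b1,b2 in (('top',(180,150,330,300),(440,140,540,300)),('scene',(300,200,430,300),(130,330,300,480))):
    D=np.load(f'{n}0.npz'); C=cam(n); im,d=D['im'],D['d']
    fit(n,im,d,C,10,b1,4,500,'board')
    fit(n,im,d,C,22,b1,5,60,'bar'); fit(n,im,d,C,56,b1,8,20,'handle')
    fit(n,im,d,C,107,b2,8,60,'roof'); fit(n,im,d,C,93,b2,6,15,'rest'); fit(n,im,d,C,64,b2,5,300,'boxes')
E
python3 m2.py
```

```text
top board [ 194  159  127  129 9014] c [552.  268.1] s [250.7 238.8] 21.5 mean [550.6 266.2] axis -168.2
top bar [235 182  41  23 288] c [615.3 278.1] s [29.9 98.2] 24.2 mean [618.3 264.1] axis 122.4
top bar [212 196  22  14 209] c [587.6 347.9] s [29.1 45.6] 21.7 mean [586.3 349.9] axis 98.2
top bar [272 232  32  18 366] c [514.  193.6] s [28.3 73.9] 18.8 mean [514.1 191.3] axis 111.2
top bar [216 245  32  17 364] c [473.4 313.5] s [29.  67.6] 18.1 mean [472.7 314.7] axis 106.0
top handle [228 185  30  15 254] c [606.2 299.4] s [19.9 68.1] 22.1 mean [606.3 299.7] axis 112.4
top handle [244 237  30  14 253] c [493.7 251.9] s [18.8 65.5] 19.4 mean [493.7 252.1] axis 109.1
top roof [495 158  26  27 577] c [ 688.8 -269.9] s [52.7 54.7] 86.1 mean [ 688.7 -270. ] axis -178.0
top rest [486 252  26  18 196] c [ 494.6 -258.1] s [53.9 31.6] 86.3 mean [ 491.  -258.1] axis 86.3
top boxes [ 469  187   54   70 3218] c [ 590.  -259.5] s [112.5 150.7] 88.4 mean [ 588.3 -259.8] axis 178.5
scene board [ 304  205  121   94 5884] c [552.7 266.1] s [250.1 242.4] 21.2 mean [561.9 257.6] axis -155.8
scene bar [350 211  12  17 126] c [476.7 319.3] s [28.5 58.5] 37.9 mean [473.5 322.8] axis 124.0
scene bar [325 242  23  26 286] c [513.7 195.7] s [28.7 90.5] 17.4 mean [516.3 190.2] axis 104.2
scene bar [380 255  16  18 186] c [626.1 254. ] s [27.6 55.1] 22.5 mean [626.9 252.4] axis 110.3
scene handle [338 219  15  21 153] c [497.2 248.1] s [19.3 72. ] 19.2 mean [497.  247.7] axis 109.3
scene handle [388 230  12  21 162] c [609.2 297.6] s [18.7 71. ] 21.6 mean [609.3 296.7] axis 112.6
scene roof [225 404  40  40 936] c [ 690.5 -272.3] s [53.3 56. ] 86.7 mean [ 690.6 -272.3] axis 168.0
scene rest [165 346  31  27 240] c [ 498.1 -259.2] s [51.9 35.4] 87.2 mean [ 493.4 -259.1] axis 86.9
scene boxes [ 167  356   93   84 3954] c [ 585.4 -261.5] s [112.3 151.1] 87.3 mean [ 585.1 -262.9] axis 178.1
```

```bash
cat > g.py <<'E'
from h import *
import sys
# usage: g.py x y z roll pitch yaw -> tool-frame shift (mm) and rotvec (deg) to there
t=np.array([float(v) for v in sys.argv[1:7]]); s=r.sense()
R=Ro.from_euler('xyz',s['tcp_rot'],degrees=True); T=Ro.from_euler('xyz',t[3:],degrees=True)
print('t',round(s['time'],2),'pos',np.round(s['tool_pos'],1),'rot',np.round(s['tcp_rot'],2),'F',np.round(s['ft_force'],1),'gap',round(s['finger_gap'],1),'grip',round(s['grip_force'],1),'j6',s['joint_pos'][5].round())
print('shift mm',(R.inv().apply(t[:3]-s['tool_pos'])).round(1),'turn deg',np.degrees((R.inv()*T).as_rotvec()).round(2))
E
python3 g.py 495 250 250 180 0 109; python3 -c "from bench import r;print(r.tip_reach,r.calibration('wrist'))"
```

```text
t 0.1 pos [ 208.9 -562.   249.3] rot [-1.799e+02 -1.000e-02  2.039e+01] F [ 0.  -0.3  0.2] gap 85.7 grip 0.0 j6 -5.0
shift mm [ 5.510e+02 -6.614e+02  5.000e-01] turn deg [-7.000e-02 -8.000e-02 -8.861e+01]
19.0 {'vfov': 59.22488090035168, 'cx': 320.31427220284206, 'cy': 240.3614913768375, 'dist': array([0.0313691, 0.       , 0.       , 0.       , 0.       ]), 'tool_from_camera': array([[ 4.42714166e-04, -9.59921471e-01, -2.80268752e-01,
         7.16423703e+01],
       [ 9.99999873e-01,  3.57285231e-04,  3.55902484e-04,
         1.84217285e-01],
       [-2.41502550e-04, -2.80268874e-01,  9.59921507e-01,
        -1.23559541e+02],
       [ 0.00000000e+00,  0.00000000e+00,  0.00000000e+00,
         1.00000000e+00]])}
```

```bash
python3 g.py 627 -248 320 180 0 20.4
```

```text
t 0.1 pos [ 208.9 -562.   249.3] rot [-1.799e+02 -1.000e-02  2.039e+01] F [ 0.  -0.3  0.2] gap 85.7 grip 0.0 j6 -5.0
shift mm [ 501.3 -148.7  -70.4] turn deg [-0.1  -0.01 -0.01]
```

```bash
python3 -m handwheel '[[0.0386,-0.0114,-0.0054,0,0,0,0.085],[0.0386,-0.0114,-0.0054,0,0,0,0.085],[0.0386,-0.0114,-0.0054,0,0,0,0.085],[0.0386,-0.0114,-0.0054,0,0,0,0.085],[0.0386,-0.0114,-0.0054,0,0,0,0.085],[0.0386,-0.0114,-0.0054,0,0,0,0.085],[0.0386,-0.0114,-0.0054,0,0,0,0.085],[0.0386,-0.0114,-0.0054,0,0,0,0.085]]'
python3 -m handwheel '[[0.0386,-0.0114,-0.0054,0,0,0,0.085],[0.0386,-0.0114,-0.0054,0,0,0,0.085],[0.0386,-0.0114,-0.0054,0,0,0,0.085],[0.0386,-0.0114,-0.0054,0,0,0,0.085],[0.0386,-0.0114,-0.0054,0,0,0,0.085],[0,0,0,0,0,0,0.085],[0,0,0,0,0,0,0.085],[0,0,0,0,0,0,0.085]]'
cat > w.py <<'E'
from h import *
import sys
C=cam('wrist'); im,d=r.snapshot('wrist'); np.savez(f'{sys.argv[1]}.npz',im=im,d=d,R=C[1],o=C[2]); cv2.imwrite(f'pics/{sys.argv[1]}.png',im)
E
python3 w.py wc; python3 g.py 495 250 200 180 0 109
```

```text
time: 0.77
tool_pos: [467.9, -367.7, 293.3]
tcp_rot: [-180.0, 0.0, 20.4]
ft_force: [0.4, -1.0, 0.7]
finger_gap: 85.2
grip_force: 0.0
time: 1.43
tool_pos: [627.5, -248.6, 319.5]
tcp_rot: [-180.0, 0.1, 20.4]
ft_force: [-0.1, 0.4, -1.0]
finger_gap: 84.9
grip_force: 0.0
t 1.48 pos [ 627.1 -249.2  319.8] rot [-1.7997e+02  7.0000e-02  2.0360e+01] F [-0.2 -0.1  0.1] gap 84.9 grip 0.0 j6 44.0
shift mm [  50.  -513.9  120. ] turn deg [-8.000e-02  3.000e-02 -8.864e+01]
```

View pics/wc.png

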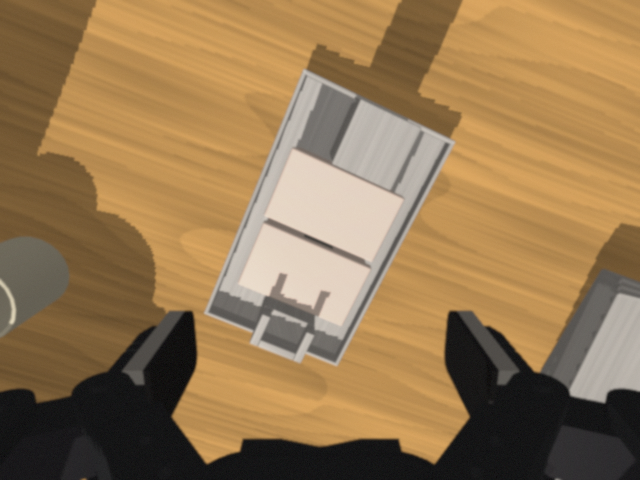

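The wrist view shows the whole carrier. The keeper roof is around (375,140), the boxes lie at (335,205) and (305,275), and the open rest is at (287,330).

```bash
cat > mc.py <<'E'
from m2 import *
D=np.load('wc.npz'); im,d=D['im'],D['d']; C=(r.calibration('wrist'),D['R'],D['o']); b=(190,60,470,370)
X=cloud(d,C); print('box z',np.median(X[190:210,300:330,2]))
for z,t,mn,nm in((107,6,100,'roof'),(93,5,20,'rest'),(64,5,300,'boxes')): fit('w',im,d,C,z,b,t,mn,nm)
Z=cv2.medianBlur(d,5); Z=cloud(Z,C)[...,2]
for (u,v) in ((263,330),(305,345),(282,352),(285,330),(210,312),(337,360),(450,145),(305,75)): print((u,v),Z[v-2:v+3,u-2:u+3].round().max(), X[v,u].round(1))
E
python3 mc.py
python3 -c "
import cv2
a=cv2.imread('pics/wc.png')[60:375,195:465];cv2.imwrite('pics/wcc.png',cv2.resize(a,None,fx=1.9,fy=1.9,interpolation=cv2.INTER_CUBIC))"
```

```text
box z 63.976424174781755
w roof [ 333   99   87   90 4689] c [ 689.7 -271. ] s [52.  53.2] 86.3 mean [ 690.3 -271. ] axis -174.5
w rest [251 313  63  49 960] c [ 498.8 -258.7] s [51.6 34.9] 86.0 mean [ 494.1 -258.6] axis 86.9
w boxes [ 265  148  139  113 8907] c [ 626.  -262.3] s [111.3  69. ] 86.3 mean [ 626.4 -261.4] axis 86.5
w boxes [ 239  222  132  103 7738] c [ 553.2 -259.8] s [111.3  68.7] 86.3 mean [ 553.9 -259. ] axis 86.3
(263, 330) 93.0 [ 499.5 -240.1   92.6]
(305, 345) 93.0 [ 497.8 -281.8   91.4]
(282, 352) 93.0 [ 484.4 -263.9   93.1]
(285, 330) 75.0 [ 497.  -260.9   74.8]
(210, 312) 23.0 [ 460.7 -182.5   21.9]
(337, 360) 24.0 [ 454.3 -333.3   23.1]
(450, 145) 24.0 [ 713.3 -350.4   23.7]
(305, 75) 24.0 [ 723.9 -197.6   22.5]
```

View pics/wcc.png

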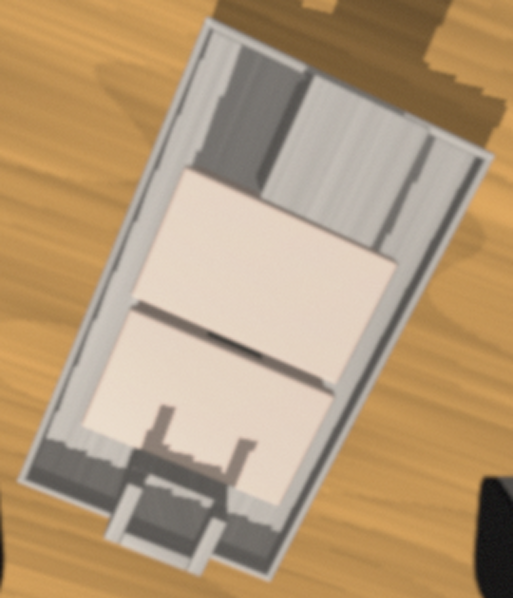

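```bash
python3 -m handwheel '[[0.0038,-0.0395,0.0092,0,0,0,0.085],[0.0038,-0.0395,0.0092,0,0,0,0.085],[0.0038,-0.0395,0.0092,0,0,0,0.085],[0.0038,-0.0395,0.0092,0,0,0,0.085],[0.0038,-0.0395,0.0092,0,0,0,0.085],[0.0038,-0.0395,0.0092,0,0,0,0.085],[0.0038,-0.0395,0.0092,0,0,0,0.085],[0.0038,-0.0395,0.0092,0,0,0,0.085]]' >/dev/null
python3 -m handwheel '[[0.0038,-0.0395,0.0092,0,0,0,0.085],[0.0038,-0.0395,0.0092,0,0,0,0.085],[0.0038,-0.0395,0.0092,0,0,0,0.085],[0.0038,-0.0395,0.0092,0,0,0,0.085],[0.0038,-0.0395,0.0092,0,0,0,0.085],[0,0,0,0,0,-7,0.085],[0,0,0,0,0,-7,0.085],[0,0,0,0,0,-7,0.085]]'
python3 -m handwheel '[[0,0,0,0,0,-7,0.085],[0,0,0,0,0,-7,0.085],[0,0,0,0,0,-7,0.085],[0,0,0,0,0,-7,0.085],[0,0,0,0,0,-7,0.085],[0,0,0,0,0,-7,0.085],[0,0,0,0,0,-7,0.085],[0,0,0,0,0,-7,0.085]]'
python3 -m handwheel '[[0,0,0,0,0,-7,0.085],[0,0,0,0,0,-4.64,0.085],[0,0,0,0,0,0,0.085],[0,0,0,0,0,0,0.085],[0,0,0,0,0,0,0.085]]'
python3 w.py wb; cat > mb.py <<'E'
from m2 import *
D=np.load('wb.npz'); im,d=D['im'],D['d']; C=(r.calibration('wrist'),D['R'],D['o']); b=(0,0,640,480)
for z,t,mn,nm in((22,5,300,'bar'),(56,5,300,'handle')): fit('w',im,d,C,z,b,t,mn,nm)
E
python3 mb.py
```

```text
time: 2.82
tool_pos: [494.7, 249.1, 200.6]
tcp_rot: [180.0, 0.0, 41.7]
ft_force: [0.4, -0.4, 0.4]
finger_gap: 85.0
grip_force: 0.0
time: 3.48
tool_pos: [495.3, 248.1, 200.9]
tcp_rot: [180.0, 0.0, 97.6]
ft_force: [-0.0, 0.1, -0.4]
finger_gap: 84.7
grip_force: 0.0
time: 3.9
tool_pos: [495.3, 249.0, 201.0]
tcp_rot: [180.0, 0.0, 108.8]
ft_force: [-0.3, 0.1, -0.2]
finger_gap: 85.1
grip_force: 0.0
w bar [ 301   66   42  269 7379] c [494.7 252.9] s [ 27.8 198.4] 18.4 mean [490.1 266.9] axis 108.4
w bar [ 465   88   53  207 5433] c [606.1 301.6] s [ 29.8 149.6] 21.9 mean [600.4 309.5] axis 111.0
w bar [176 404  33  43 380] c [453.9  45.5] s [12.2 47.5] 50.3 mean [451.7  47.7] axis 140.0
w handle [ 491  153   37  107 3028] c [605.6 301.8] s [18.9 69.6] 21.6 mean [605.2 303.1] axis 112.2
w handle [ 307  170   28  104 2805] c [494.6 253.1] s [17.8 69.4] 18.3 mean [494.1 254.2] axis 108.4
```

View pics/wb.png

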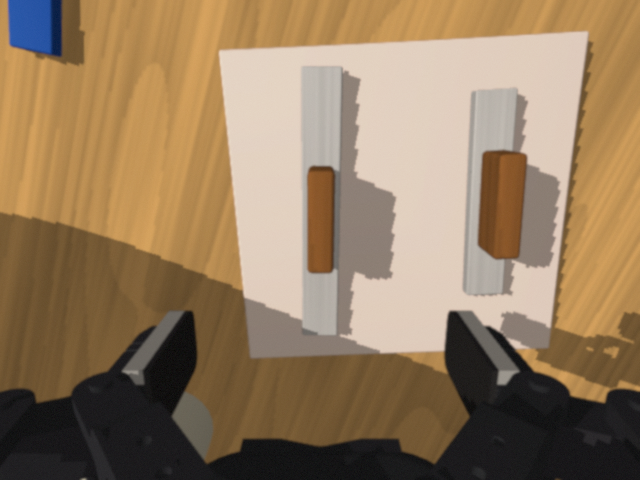

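The long bar is upright on screen at (322,200) with its handle at (320,220). It measures centre (494.7, 253) and axis 108.4°, and its length of about 198 mm confirms it is the longer bar. I'll descend and grip.

```bash
python3 -m handwheel '[[0.004,0.0007,0.03,0,0,0.4,0.085],[0,0,0.035,0,0,0,0.085],[0,0,0.035,0,0,0,0.085],[0,0,0.035,0,0,0,0.085],[0,0,0.02,0,0,0,0.085],[0,0,0,0,0,0,0.085],[0,0,0,0,0,0,0.085],[0,0,0,0,0,0,0.085]]' 70
python3 -m handwheel '[[0,0,0,0,0,0,0.04],[0,0,0,0,0,0,0.02],[0,0,0,0,0,0,0.0],[0,0,0,0,0,0,0.0],[0,0,0,0,0,0,0.0],[0,0,0,0,0,0,0.0],[0,0,0,0,0,0,0.0],[0,0,0,0,0,0,0.0]]' 70
python3 -m handwheel '[[0,0,0,0,0,0,0.0],[0,0,0,0,0,0,0.0],[0,0,0,0,0,0,0.0],[0,0,0,0,0,0,0.0]]'
```

```text
time: 4.62
tool_pos: [495.8, 254.3, 47.7]
tcp_rot: [179.9, -0.0, 108.6]
ft_force: [0.1, -0.1, 0.4]
finger_gap: 84.6
grip_force: 0.0
time: 5.28
tool_pos: [495.0, 254.0, 46.4]
tcp_rot: [179.9, -0.0, 108.6]
ft_force: [-0.2, -0.5, 4.5]
finger_gap: 16.9
grip_force: 69.2
time: 5.62
tool_pos: [495.0, 254.0, 46.4]
tcp_rot: [179.9, -0.0, 108.6]
ft_force: [-0.8, -1.2, 5.9]
finger_gap: 17.0
grip_force: 69.3
```

```bash
python3 -m handwheel '[[0,0,-0.02,0,0,0,0],[0,0,-0.035,0,0,0,0],[0,0,-0.04,0,0,0,0],[0,0,-0.04,0,0,0,0],[0,0,-0.035,0,0,0,0],[0,0,0,0,0,0,0],[0,0,0,0,0,0,0],[0,0,0,0,0,0,0]]'
python3 -m handwheel '[[-0.02,-0.0037,0,0,0,0,0],[-0.0367,-0.0067,0,0,0,0,0],[-0.0367,-0.0067,0,0,0,0,0],[-0.0367,-0.0067,0,0,0,0,0],[-0.0367,-0.0067,0,0,0,0,0],[-0.0367,-0.0067,0,0,0,0,0],[-0.0367,-0.0067,0,0,0,0,0],[-0.0367,-0.0067,0,0,0,0,0]]'
python3 -m handwheel '[[-0.0367,-0.0067,0,0,0,0,0],[-0.0367,-0.0067,0,0,0,0,0],[-0.0367,-0.0067,0,0,0,0,0],[-0.0367,-0.0067,0,0,0,0,0],[-0.0367,-0.0067,0,0,0,0,0],[-0.0367,-0.0067,0,0,0,0,0],[-0.0167,-0.003,0,0,0,0,0],[0,0,0,0,0,0,0]]'
python3 -m handwheel '[[0,0,0,0,0,7.02,0],[0,0,0,0,0,7.02,0],[0,0,0,0,0,7.02,0],[0,0,0,0,0,7.02,0],[0,0,0,0,0,7.02,0],[0,0,0,0,0,7.02,0],[0,0,0,0,0,7.02,0],[0,0,0,0,0,7.02,0]]'
python3 -m handwheel '[[0,0,0,0,0,7.02,0],[0,0,0,0,0,7.02,0],[0,0,0,0,0,7.02,0],[0,0,0,0,0,7.02,0],[0,0,0,0,0,7.02,0],[0,0,0,0,0,7.02,0],[0,0,0,0,0,7.02,0],[0,0,0,0,0,7.02,0]]'
python3 -m handwheel '[[0,0,0,0,0,0,0],[0,0,0,0,0,0,0],[0,0,0,0,0,0,0],[0,0,0,0,0,0,0]]'; python3 w.py wh; cat > mh.py <<'E'
from m2 import *
import sys
D=np.load(sys.argv[1]+'.npz'); im,d=D['im'],D['d']; C=(r.calibration('wrist'),D['R'],D['o'])
s=r.sense(); zb=s['tool_pos'][2]-36.4+12
fit('w',im,d,C,zb,(200,0,440,480),6,200,'bar'); fit('w',im,d,C,zb+34,(200,0,440,480),6,200,'handle'); print(s['tool_pos'],s['tcp_rot'],zb)
E
python3 mh.py wh
```

```text
time: 6.28
tool_pos: [493.9, 253.6, 214.6]
tcp_rot: [-179.9, 0.0, 108.6]
ft_force: [0.2, -0.5, -2.3]
finger_gap: 16.7
grip_force: 68.9
time: 6.95
tool_pos: [533.3, -26.3, 212.7]
tcp_rot: [-179.7, -0.1, 108.6]
ft_force: [0.5, 0.3, -2.4]
finger_gap: 16.5
grip_force: 68.8
time: 7.62
tool_pos: [567.9, -266.5, 212.0]
tcp_rot: [-179.8, -0.2, 108.4]
ft_force: [0.1, 0.6, -2.5]
finger_gap: 16.8
grip_force: 68.8
time: 8.28
tool_pos: [568.6, -261.5, 212.7]
tcp_rot: [-179.7, 0.0, 52.2]
ft_force: [-0.3, -0.1, -2.6]
finger_gap: 17.0
grip_force: 68.7
time: 8.95
tool_pos: [568.6, -261.4, 212.7]
tcp_rot: [-179.9, 0.3, -4.0]
ft_force: [0.3, 1.0, -2.1]
finger_gap: 16.8
grip_force: 68.7
time: 9.28
tool_pos: [569.5, -262.6, 215.1]
tcp_rot: [-180.0, 0.1, -3.5]
ft_force: [0.1, -0.3, -1.9]
finger_gap: 16.5
grip_force: 68.7
w bar [  277    27    88   267 17660] c [ 622.6 -266. ] s [27.7 90.8] 86.5 mean [ 634.4 -266.7] axis 176.4
w handle [  247   249   148   197 12436] c [ 573.1 -261.7] s [41.6 65.4] 65.3 mean [ 575.1 -263.1] axis 176.4
[ 569.61755044 -262.69904976  215.36540435] [-1.79975409e+02  3.94341967e-02 -3.55082767e+00] 190.96540435317263
```

View pics/wh.png

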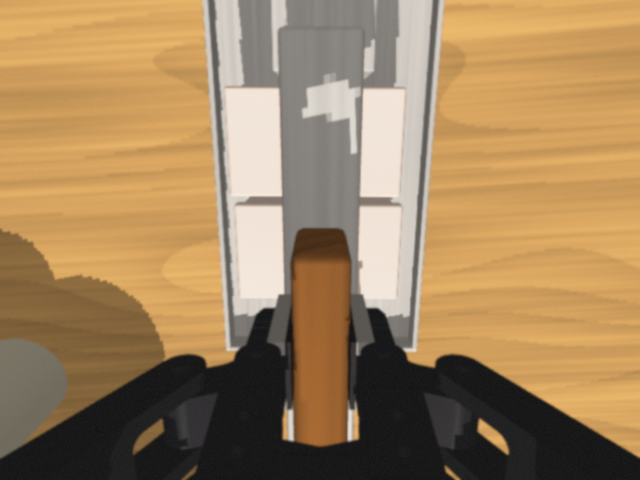

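The bar is held straight: its front end is at (320,27) on screen, and its origin is about 1 mm behind the TCP. Next I'll tilt the keeper end down 8°.

```bash
python3 -m handwheel '[[0,0,0,0,-4,0,0],[0,0,0,0,-4,0,0],[0,0,0,0,0,0,0],[0,0,0,0,0,0,0],[0,0,0,0,0,0,0]]'
cat > cr.py <<'E'
from h import *
# carrier-frame report: TCP and bar origin/corners in (s=carrier y, lateral=carrier x, z)
s=r.sense(); R=Ro.from_euler('xyz',s['tcp_rot'],degrees=True); p=np.array(s['tool_pos'])
a=np.radians(-3.7); e=np.array([np.cos(a),np.sin(a),0]); l=np.array([np.sin(a),-np.cos(a),0]); O=np.array([589.8,-264.6,0])
def q(v): w=p+R.apply(v)-O; return np.round([w@e,w@l,w[2]],1)
print('TCP',q([0,0,0]),'B',q([-1.1,0,36.4]),'front',q([98.9,0,36.4]),'rear',q([-101.1,0,36.4]),'rot',np.round(s['tcp_rot'],2))
E
python3 cr.py
python3 - <<'E'
from h import *
D=np.load('wh.npz'); C=(r.calibration('wrist'),D['R'],D['o']); X=cloud(D['d'],C)[35:215,290:350].reshape(-1,3)
X=X[abs(X[:,2]-191)<8]; c=np.linalg.lstsq(np.c_[X[:,:2]-X[:,:2].mean(0),np.ones(len(X))],X[:,2],rcond=None)[0]; print(c,X.mean(0))
E
python3 g.py 555.9 -262.4 129.8 180 8 -3.7
```

```text
time: 9.75
tool_pos: [570.0, -263.0, 215.7]
tcp_rot: [-180.0, 7.9, -3.6]
ft_force: [0.8, 0.3, -1.0]
finger_gap: 16.9
grip_force: 68.7
TCP [-19.8  -0.3 215.7] B [-25.9  -0.3 179.8] front [ 73.1  -0.4 166.1] rear [-125.    -0.2  193.5] rot [-179.99    7.9    -3.64]
[-7.07000826e-04  3.02137916e-03  1.90473063e+02] [ 637.91837414 -266.54306612  190.47306312]
t 9.75 pos [ 570.  -263.   215.7] rot [-179.99    7.9    -3.64] F [ 0.8  0.3 -1. ] gap 16.9 grip 68.7 j6 66.0
shift mm [-2.2  0.3 87. ] turn deg [-0.   -0.1   0.06]
```

```bash
python3 -m handwheel '[[-0.002,0.0003,0.03,0,-0.1,0,0],[0,0,0.03,0,0,0,0],[0,0,0.017,0,0,0,0],[0,0,0.01,0,0,0,0],[0,0,0,0,0,0,0],[0,0,0,0,0,0,0],[0,0,0,0,0,0,0]]'; python3 cr.py
```

```text
time: 10.33
tool_pos: [556.7, -263.1, 132.3]
tcp_rot: [179.9, 7.9, -3.7]
ft_force: [0.5, -0.3, -2.1]
finger_gap: 17.1
grip_force: 68.8
TCP [-33.1   0.6 132.3] B [-39.2   0.6  96.4] front [59.8  0.7 82.7] rear [-138.3    0.6  110.2] rot [179.92   7.9   -3.71]
```

```bash
python3 -m handwheel '[[0,0,0.002,0,0,0,0],[0.008,0,-0.0011,0,0,0,0],[0.008,0,-0.0011,0,0,0,0],[0.008,0,-0.0011,0,0,0,0],[0,0,0,0,0,0,0],[0,0,0,0,0,0,0],[0,0,0,0,0,0,0]]'; python3 cr.py; python3 w.py wi
```

```text
time: 10.92
tool_pos: [579.6, -263.9, 127.8]
tcp_rot: [-180.0, 8.1, -3.7]
ft_force: [0.1, -0.5, -2.0]
finger_gap: 16.9
grip_force: 68.8
TCP [-1.020e+01 -1.000e-01  1.278e+02] B [-16.4  -0.1  92. ] front [82.6 -0.1 77.8] rear [-115.4   -0.   106.1] rot [-180.      8.11   -3.68]
```

View pics/wi.png

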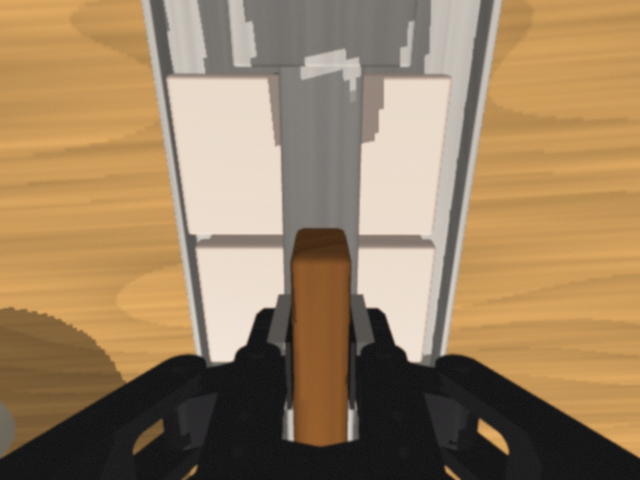

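The bar's front end has passed under the roof edge (row ~66) and is centred, with no contact force. Now I'll push the plunger.

```bash
python3 -m handwheel '[[0.004,0,-0.0018,0,0,0,0],[0.004,0,-0.0006,0,0,0,0],[0.003,0,-0.0004,0,0,0,0],[0,0,0,0,0,0,0],[0,0,0,0,0,0,0]]'; python3 cr.py
python3 -m handwheel '[[0.003,0,-0.0004,0,0,0,0],[0.002,0,-0.0003,0,0,0,0],[0,0,0,0,0,0,0],[0,0,0,0,0,0,0]]'; python3 cr.py
```

```text
time: 11.38
tool_pos: [589.6, -264.7, 129.2]
tcp_rot: [-180.0, 8.3, -3.7]
ft_force: [-8.5, 1.0, 2.4]
finger_gap: 17.0
grip_force: 69.1
TCP [-2.000e-01  1.000e-01  1.292e+02] B [-6.6  0.1 93.4] front [92.4  0.1 78.9] rear [-1.055e+02  1.000e-01  1.078e+02] rot [-179.98    8.3    -3.71]
time: 11.72
tool_pos: [593.9, -265.0, 129.2]
tcp_rot: [-180.0, 8.4, -3.7]
ft_force: [-11.9, 2.5, 4.6]
finger_gap: 16.9
grip_force: 69.3
TCP [4.200e+00 1.000e-01 1.292e+02] B [-2.2  0.1 93.4] front [96.7  0.1 78.8] rear [-1.012e+02  1.000e-01  1.079e+02] rot [-179.97    8.38   -3.72]
```

```bash
python3 -m handwheel '[[0.0025,0,-0.0004,0,0,0,0],[0.002,0,-0.0003,0,0,0,0],[0,0,0,0,0,0,0],[0,0,0,0,0,0,0]]'; python3 cr.py
```

```text
time: 12.05
tool_pos: [597.9, -265.3, 129.3]
tcp_rot: [-180.0, 8.5, -3.7]
ft_force: [-15.5, 2.6, 6.2]
finger_gap: 17.0
grip_force: 69.5
TCP [8.100e+00 1.000e-01 1.293e+02] B [ 1.7  0.1 93.4] front [100.6   0.2  78.7] rear [-97.2   0.  108.1] rot [-179.96    8.45   -3.73]
```

```bash
python3 -m handwheel '[[-0.0005,0,0.003,0,1.5,0,0],[-0.0006,0,0.0031,0,1.5,0,0],[-0.0007,0,0.0031,0,1.4,0,0],[0,0,0,0,0,0,0],[0,0,0,0,0,0,0]]'; python3 cr.py
```

```text
time: 12.47
tool_pos: [594.7, -265.1, 120.1]
tcp_rot: [-180.0, 4.0, -3.7]
ft_force: [-14.8, 2.5, 5.6]
finger_gap: 16.8
grip_force: 69.6
TCP [  4.9   0.2 120.1] B [ 1.2  0.2 83.9] front [101.    0.3  76.9] rear [-98.5   0.1  90.9] rot [-179.96    4.04   -3.74]
```

```bash
python3 -m handwheel '[[-0.0006,0,0.0027,0,1.4,0,0],[-0.0006,0,0.0027,0,1.3,0,0],[-0.0006,0,0.0023,0,1.3,0,0],[0,0,0,0,0,0,0],[0,0,0,0,0,0,0],[0,0,0,0,0,0,0]]'; python3 cr.py
```

```text
time: 12.97
tool_pos: [592.8, -265.1, 112.4]
tcp_rot: [-180.0, 0.0, -3.7]
ft_force: [-15.6, 1.1, 6.7]
finger_gap: 17.0
grip_force: 70.0
TCP [  3.    0.3 112.4] B [ 1.9  0.3 76. ] front [101.9   0.3  76. ] rear [-98.1   0.2  76.1] rot [-1.7997e+02  3.0000e-02 -3.7300e+00]
```

```bash
python3 -m handwheel '[[-0.0005,0,0.0007,0,0,0,0],[-0.0005,0,0.0006,0,0,0,0],[0,0,0,0,0,0,0],[0,0,0,0,0,0,0]]'; python3 cr.py
python3 -m handwheel '[[-0.001,0,0.0003,0,0,0,0],[0,0,0,0,0,0,0],[0,0,0,0,0,0,0]]'; python3 cr.py; python3 - <<'E'
from h import *
C=cam('scene'); im,d=r.snapshot('scene'); cv2.imwrite('pics/s2.png',cv2.resize(im[320:480,110:310],(800,640))[:600]); 
E
```

```text
time: 13.3
tool_pos: [592.6, -265.1, 111.9]
tcp_rot: [-180.0, -0.1, -3.7]
ft_force: [-14.6, 1.3, 8.9]
finger_gap: 16.8
grip_force: 70.3
TCP [  2.8   0.3 111.9] B [ 1.7  0.3 75.5] front [101.7   0.4  75.6] rear [-98.3   0.3  75.4] rot [-1.7999e+02 -6.0000e-02 -3.7200e+00]
time: 13.55
tool_pos: [591.9, -265.1, 111.9]
tcp_rot: [180.0, -0.1, -3.7]
ft_force: [-13.5, 1.3, 8.0]
finger_gap: 17.0
grip_force: 70.4
TCP [  2.1   0.3 111.9] B [ 1.   0.3 75.5] front [101.    0.4  75.7] rear [-99.    0.3  75.3] rot [ 1.80e+02 -1.00e-01 -3.71e+00]
```

View pics/s2.png

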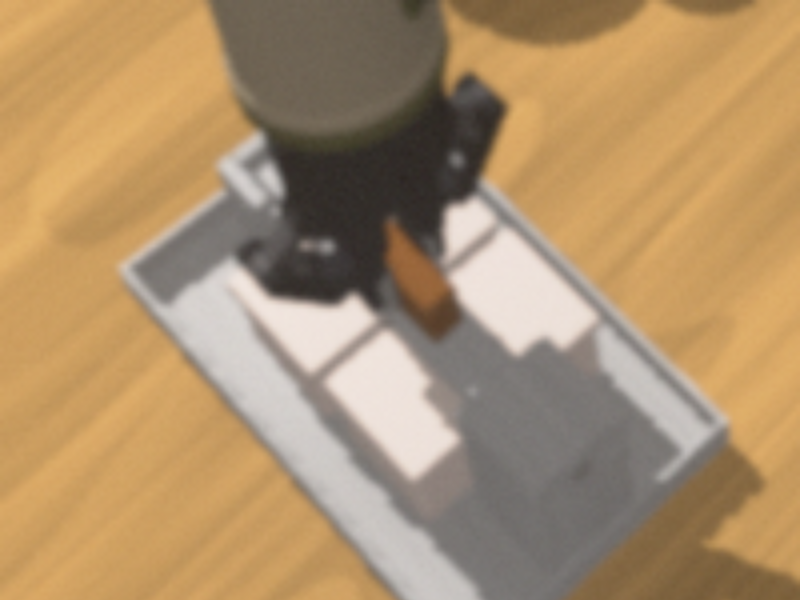

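The bar runs under the roof, and the upward force with a bar height of about 75.5 mm says it sits on the ledges. I'll ease back until the end wall takes the spring load.

```bash
python3 -m handwheel '[[-0.001,0,0,0,0,0,0],[0,0,0,0,0,0,0],[0,0,0,0,0,0,0]]'; python3 cr.py
python3 -m handwheel '[[-0.001,0,0,0,0,0,0],[0,0,0,0,0,0,0],[0,0,0,0,0,0,0]]'; python3 cr.py
```

```text
time: 13.85
tool_pos: [590.9, -265.0, 111.9]
tcp_rot: [180.0, -0.1, -3.7]
ft_force: [-13.2, 2.1, 9.4]
finger_gap: 17.0
grip_force: 70.4
TCP [  1.1   0.4 111.9] B [ 0.1  0.4 75.5] front [100.1   0.4  75.7] rear [-99.9   0.3  75.3] rot [ 1.80e+02 -1.00e-01 -3.71e+00]
time: 14.1
tool_pos: [590.0, -265.0, 111.9]
tcp_rot: [180.0, -0.1, -3.7]
ft_force: [-13.4, 1.5, 8.2]
finger_gap: 17.1
grip_force: 70.3
TCP [  0.3   0.4 111.9] B [-0.8  0.4 75.5] front [99.2  0.4 75.7] rear [-100.8    0.3   75.3] rot [ 1.80e+02 -1.20e-01 -3.71e+00]
```

```bash
python3 -m handwheel '[[-0.001,0,0,0,0,0,0],[0,0,0,0,0,0,0],[0,0,0,0,0,0,0]]'; python3 cr.py
python3 -m handwheel '[[-0.001,0,0,0,0,0,0],[0,0,0,0,0,0,0],[0,0,0,0,0,0,0]]'; python3 cr.py
```

```text
time: 14.35
tool_pos: [589.1, -264.9, 111.9]
tcp_rot: [180.0, -0.1, -3.7]
ft_force: [-12.2, 1.9, 8.5]
finger_gap: 17.3
grip_force: 70.2
TCP [ -0.6   0.4 111.9] B [-1.6  0.4 75.5] front [98.4  0.4 75.7] rear [-101.6    0.3   75.3] rot [ 1.7999e+02 -1.3000e-01 -3.7100e+00]
time: 14.6
tool_pos: [588.9, -264.9, 111.9]
tcp_rot: [180.0, -0.2, -3.7]
ft_force: [-7.6, 0.2, 5.5]
finger_gap: 17.0
grip_force: 69.7
TCP [ -0.9   0.3 111.9] B [-1.9  0.4 75.5] front [98.1  0.4 75.9] rear [-101.8    0.3   75.1] rot [179.98  -0.23  -3.7 ]
```

At 12.2 N, matching 8 mm of plunger travel, the bar stopped against the wall and the load started to transfer. I'll unload fully and release.

```bash
python3 -m handwheel '[[-0.001,0,0,0,0,0,0],[-0.0005,0,-0.0003,0,0,0,0],[0,0,0,0,0,0,0],[0,0,0,0,0,0,0]]' 20; python3 cr.py
python3 -m handwheel '[[0,0,0,0,0,0,0.03],[0,0,0,0,0,0,0.05],[0,0,0,0,0,0,0.05],[0,0,0,0,0,0,0.05],[0,0,0,0,0,0,0.05],[0,0,0,0,0,0,0.05]]'
python3 -m handwheel '[[0,0,-0.02,0,0,0,0.05],[0,0,-0.035,0,0,0,0.05],[0,0,-0.035,0,0,0,0.05],[0,0,-0.035,0,0,0,0.05],[0,0,-0.03,0,0,0,0.05],[0,0,0,0,0,0,0.05],[0,0,0,0,0,0,0.05],[0,0,0,0,0,0,0.05]]'
python3 w.py wf; python3 - <<'E'
from m2 import *
D=np.load('wf.npz'); im,d=D['im'],D['d']; C=(r.calibration('wrist'),D['R'],D['o']); b=(150,0,480,480)
X=cloud(d,C)
for z,t,mn,nm in((87,4,200,'bar'),(121,5,200,'handle'),(107,5,200,'roof'),(64,5,500,'boxes'),(93,4,30,'rest')): fit('w',im,d,C,z,b,t,mn,nm)
E
```

```text
time: 14.93
tool_pos: [588.8, -264.9, 111.9]
tcp_rot: [180.0, -0.4, -3.7]
ft_force: [3.9, -1.8, 0.5]
finger_gap: 17.0
grip_force: 68.8
TCP [ -1.    0.3 111.9] B [-1.8  0.4 75.5] front [98.2  0.3 76.2] rear [-101.8    0.4   74.8] rot [179.95  -0.42  -3.69]
time: 15.43
tool_pos: [587.8, -264.4, 111.2]
tcp_rot: [-180.0, -0.3, -3.7]
ft_force: [-0.9, 0.0, -0.4]
finger_gap: 50.1
grip_force: 0.0
time: 16.1
tool_pos: [587.0, -264.4, 265.9]
tcp_rot: [-180.0, -0.3, -3.7]
ft_force: [-0.1, 0.1, 0.2]
finger_gap: 50.3
grip_force: 0.0
w bar [ 298  111   46  233 5907] c [ 574.6 -263.7] s [ 36.  177.5] 86.4 mean [ 580.6 -264.5] axis 176.3
w handle [ 308  176   28  103 2752] c [ 588.9 -265.1] s [17.6 69.1] 86.1 mean [ 589.9 -265.1] axis 176.1
w roof [ 278   18   86   93 7696] c [ 689.5 -271.3] s [52.  52.5] 86.4 mean [ 690.4 -271.5] axis -175.9
w boxes [ 240  118   62   91 5354] c [ 627.2 -229.7] s [45.4 67.7] 86.1 mean [ 628.3 -229.9] axis 177.0
w boxes [ 341  118   49   91 4197] c [ 622.7 -300.2] s [35.6 67.7] 86.4 mean [ 623.5 -300.3] axis 176.1
w boxes [ 248  214   55   80 4254] c [ 555.1 -226.1] s [43.4 67.2] 86.3 mean [ 556.  -226.3] axis 175.3
w boxes [ 339  214   49   80 3704] c [ 550.6 -296.6] s [37.8 67.2] 86.2 mean [ 551.5 -296.6] axis 176.5
w rest [ 288  313   67   40 1291] c [ 497.9 -259.1] s [51.3 33.7] 85.3 mean [ 493.4 -258.6] axis 86.5
```

View pics/wf.png

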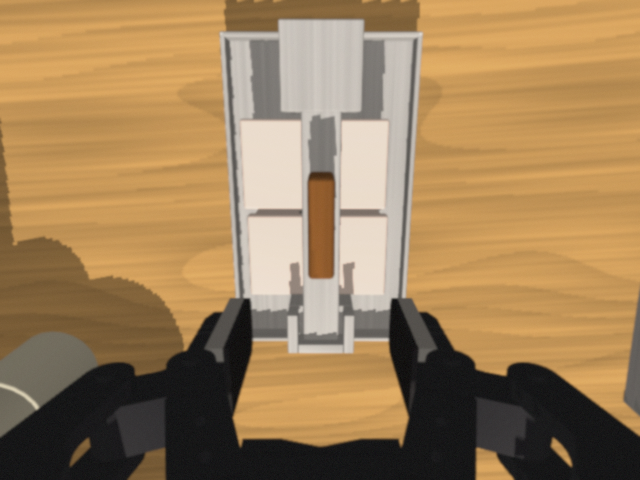

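The bar lies between the rest's cheeks with its near end at the wall (320,340), and its far end is under the roof at (320,112). The boxes haven't moved. I'll check flatness and hand in.

```bash
python3 - <<'E'
from h import *
D=np.load('wf.npz'); C=(r.calibration('wrist'),D['R'],D['o']); X=cloud(D['d'],C)
for a,b in((118,165),(290,328)):
    P=X[a:b,310:332].reshape(-1,3); print(np.median(P,0).round(1))
P=np.vstack([X[118:165,308:334].reshape(-1,3),X[290:328,308:334].reshape(-1,3)]); P=P[abs(P[:,2]-87)<8]
print(np.polyfit(P[:,0]-590,P[:,2],1))
E
```

```text
[ 643.4 -268.2   87.8]
[ 516.2 -260.1   87. ]
[6.50658209e-03 8.74078118e+01]
```

```bash
python3 -c "from bench import r; print(r.hand_in())"
```

```text
the job is handed in; nothing more can be done
None
```

The long bar is fitted across the carrier under the keeper's roof and against the rest's end wall, measured flat to about 0.4°, released and held by the spring, and the job is handed in; the hand-in returned no verdict.

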